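Close and clip the sample case

TASK

The white sample case on the cleanroom bench has been left open. With the fingertips, gently swing its lid all the way down, and only then push the sliding clip at its front fully across so that it covers the tongue of the lid. Push only: leave the case standing where it is, and do not disturb the sample carriers inside or the other things on the bench.

Things in the scene. Friction and masses are not known exactly. Their poses are not given: they have to be found in the camera images.
- case: White open-topped plastic case, 115 (x) by 200 (y) by 50 mm high, 5 mm walls, loose on the bench (about 0.9 kg in all, so it slides if pushed with more than a few newtons). Origin: centre of its underside. Its x axis points from the front (clip side) to the hinge side, y along its length, z up. A ledge stands out 35 mm from the front wall, top 40 mm above the bench, within 70 mm either side of the middle.
- hinge (a point): Middle of the lid's hinge line: in the case's frame at x = +57.5, y = 0, z = 50.5 mm. The hinge line runs along the case's y axis on the far long rim.
- lid_edge (a point): Middle of the lid's free edge, on its outer (upper when shut) face. The lid is a clear plate with a white border, 115 mm from hinge to free edge, 200 mm long, 6 mm thick; its top is 56.5 mm above the bench when shut. A tongue 28 mm wide, 4 mm thick stands out 18 mm from the free edge, its middle 8 mm to the +y side of this point.
- lid (a joint): Lid angle in rad: 0 shut flat on the case, about 1.57 upright, stop at 1.7. The stiff hinge holds the lid wherever it is left (about 1 to 2 N at the free edge moves it).
- clip (a joint): Travel of the sliding clip in m: 0 clear of the tongue, 0.036 fully across (end stop); it starts clear, and beyond about 0.013 it would block the tongue of a lid coming down. It moves towards the +y end of the case and stays where left (about 1.2 N of friction).
- clip_fin (a point): Centre of the top of the clip's upright grey thumb fin. The fin is 12 mm thick along the case's y, 22 mm along x, 26 mm tall; its top is 90 mm and its foot 64 mm above the bench. It is carried by a clip 24 mm along y, 26 mm along x, which rides on the ledge. The fin stands 77.5 mm in front of the case's centre (x = -77.5 mm in the case's frame), at y = -33 mm + the travel.
- carrier_a: Round white sample carrier, 38 mm across, 11 mm high, loose inside the case; origin at the centre of its underside.
- carrier_b: A second such carrier inside the case.
- jar: White capped jar, 56 mm across, 75 mm high, beside the case's -y end; origin at the centre of its underside.
- tray: Clear open compartment tray without lid, 130 by 170 by 28 mm, elsewhere on the bench; origin at the centre of its underside.
- tweezers: Dark tweezers about 125 mm long, lying flat in front of the case; origin about the middle, on the bench.
- dish: Round white disc carrier with a chip, 52 mm across, 14 mm high, lying in front of the case; origin at the centre of its underside.
- tape: Brown ring (tape core), 84 mm across, 18 mm high, beyond the case; origin at the centre of its underside.
- cup: Clear cup, 60 mm across, 60 mm high, beyond the case; origin at the centre of its underside.
Not all that is in view belongs to the job. Leave any green look-alike of the carrier_b alone.

How it is judged:
By the outcome, as a careful person would: the job done as asked, in the order asked, and still so for the second after the job is handed in, with the robot touching nothing.
It also fails if it takes over 51 s, if anything falls off the work surface, if the arm or the gripper's body presses on something with over 40 N, if the wrist force passes 120 N, or if a joint passes its speed limit or range.

ROBOT

A 6-joint arm with a two-finger parallel gripper is mounted at the origin on the work surface. World frame = base frame: x ahead of the robot, y to its left, z up, the work surface at z = 0. Lengths are in mm, angles in degrees, forces in N, time in s.
With the tool pointing down it reaches from about 350 to 850 mm from the base axis. Payload 8.1 kg.
Tool frame: the origin (TCP) lies between the finger pads; the fingertips stand 22 mm ahead of it and the grasp point (between the pads) lies 3 mm ahead of it; z points along the fingers, y is the line along which they close (so a half turn about z gives the same grasp; the last joint's range is limited). The gripper opens to 85 mm and grips with 20 to 120 N. Pads are 22 mm wide; open, the fingers measure 114 mm over their backs; the gripper's body (76 mm by 85 mm) begins 54 mm behind the grasp point. The pads swing forward as they close: fully open they stand 13 mm farther back than shut.
Start: joints at [66.727, 7.471, 85.268, -0, 87.261, -4.893], TCP at [189.174, 569.402, 253.292] pointing down, gripper open.
Joint ranges: [-169.43, 169.43], [-51.17, 129.36], [1.28, 143.12], [-76.62, 256.62], [0, 156.53], [-152.29, 152.29]. Speed limits (degrees/s): [136.94, 136.94, 159.86, 180, 180, 180].

INTERFACE

Orientations are given as [roll, pitch, yaw] about the fixed x, y, z axes, in that order (R = Rz(yaw) Ry(pitch) Rx(roll)).
In Python, from bench import sense, snapshot, calibration, hand_in gives the robot as it stands.
- The arm moves only by the shell command python3 -m crank 'ROWS' [FORCE]. ROWS is JSON, a list of rows, each a list of 5 numbers: the shift along the tool's x, y, z in cm, then the turn about the tool's z in rad, then the finger opening in cm, from 0 to 8.54. A call has 1 to 20 rows; each row is the pose to reach, as a shift and turn from the pose commanded when the call began, along the tool's axes at that moment; what a row does not reach only later rows make up. A row lasts 1/10 s, in which the tool goes at most 50 mm and 8.59 degrees, less where a joint would pass 70% of its speed; a pose out of reach is approached as far as the arm can. A call with a gripper value outside its range is refused whole. The fingers move at their own pace and stop on an object; FORCE is the grip in N (left out, the last holds). Time passes only in rows, so rows that repeat a pose let the fingers close. It gives the time, the measured TCP pose, the force, the opening and the grip force at its end, in the units of the state.
- sense(): the state, without advancing time (a new reading comes with each control period).
- snapshot(name): name is "side" or "top" or "wrist"; returns (picture, depth): 420x560x3 uint8, red, green, blue; 420x560 float32, mm along the optical axis (not along the pixel's ray), 0 where there is no reading.
- calibration(name): a dict with "fovy" (degrees; the focal length in pixels is half the picture's height over the tangent of half this angle, whatever the lens; pixels are square), "cx", "cy" (the principal point, pixels), "rvec" (rotation vector, rad) and "tvec" (3), from world to camera coordinates, as OpenCV has them; the wrist camera has in their place "tool_from_camera" (4x4, takes a point from camera to tool coordinates, whose origin is the TCP and whose axes are the flange's). Camera axes: x right, y down, z forward; pixel columns grow to the right and rows downward; lengths in mm; the calibration is good to about 2 mm. A picture is of the moment at which its call begins: read the wrist's pose just before it. calibration takes no time and is no camera call.
- hand_in(): hands the job in; it is judged then, once.
The state is a dict: "time": time; "joint_pos": joint angles; "qd": joint speeds; "joint_efforts": joint torques, N m; "tool_pos": TCP position; "tcp_rot": TCP orientation; "ft_force": force on the tool from outside, world axes, zero at the start; "wrist_torque": the same for the moment, N m; "finger_gap": finger opening in mm; "grip_force": force on a finger pad.
Only numpy, scipy, OpenCV 4.12 (cv2) and the standard library are available. Lean on these libraries where they do the work, as an engineer would, in place of code of your own. Each camera call takes 0.05 s, during which the arm holds its last target. There are 200 camera calls.

## Working session

There is one attempt and no reset: what is moved stays moved. The work goes in short steps, Python scripts to look and compute and a shell command to move; the robot and the scene stay as the last step left them, time stands still between calls to the robot, and variables do not carry over. Pictures are saved under pics/ and viewed, at most 10 in all, crops included, and the job is handed in when it is done.

```bash
mkdir -p pics; cat > h.py <<'E'
import numpy as np,cv2
from bench import sense,snapshot,calibration
def cam(n):
    c=calibration(n);R=cv2.Rodrigues(np.array(c["rvec"],float))[0];f=210/np.tan(np.radians(c["fovy"]/2))
    return R,np.array(c["tvec"],float).ravel(),f,c["cx"],c["cy"]
def plane(n,u,v,z):
    R,t,f,cx,cy=cam(n);o=-R.T@t;d=R.T@np.array([(u-cx)/f,(v-cy)/f,1]);return o+d*(z-o[2])/d[2]
def cloud(n,dep):
    R,t,f,cx,cy=cam(n);v,u=np.mgrid[:420,:560];P=np.stack([(u-cx)/f*dep,(v-cy)/f*dep,dep],-1)
    return (P-t)@R
def proj(n,p):
    R,t,f,cx,cy=cam(n);q=R@np.array(p,float)+t;return f*q[0]/q[2]+cx,f*q[1]/q[2]+cy
E
python3 - <<'E'
from h import *
s=sense();print(s)
for n in("top","side"):
    a,d=snapshot(n);np.savez(n+".npz",a=a,d=d);cv2.imwrite(f"pics/{n}0.png",a[...,::-1]);R,t,f,cx,cy=cam(n);print(n,-R.T@t,f,R[2])
E
```

```text
{'time': 0.0, 'joint_pos': array([ 6.67262357e+01,  7.51562796e+00,  8.53303033e+01,  7.43995912e-04,
        8.72613248e+01, -4.89273856e+00]), 'qd': array([-0.00253394,  0.01541602, -0.0052889 ,  0.06403642, -0.13174627,
       -0.04910566]), 'joint_efforts': array([ 6.95152157e-04, -5.69392741e+01, -5.00551128e+01, -1.33767917e-04,
        1.46391938e-02, -1.87693496e-05]), 'tool_pos': array([188.96805323, 568.92308106, 252.22915997]), 'tcp_rot': array([-1.79893198e+02, -9.88831129e-03,  1.61618929e+02]), 'ft_force': array([-0.01836985,  0.43361125,  0.00511896]), 'wrist_torque': array([0.02002077, 0.04595313, 0.00330006]), 'grip_force': 0.0, 'finger_gap': 85.31625800477137}
top [378.79829723 -10.13768281 984.55008143] 396.6149366475124 [ 0.19152135 -0.02116382 -0.98126024]
side [ 349.03268932 -682.60640724  833.54897042] 424.76370399969414 [ 0.19890523  0.65774412 -0.72650491]
```

View pics/top0.png

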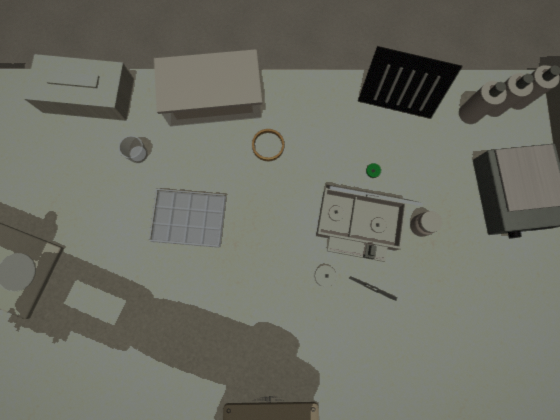

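View pics/side0.png

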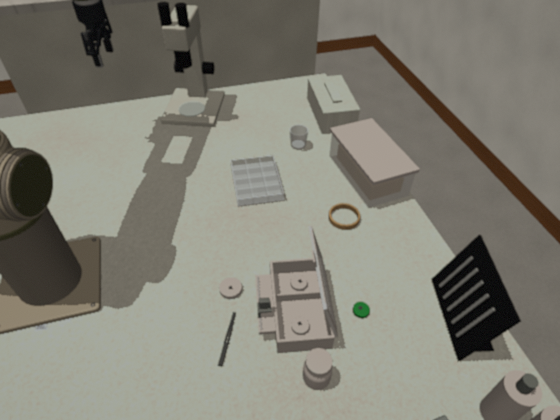

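The top view shows the case at about (360,217), with its fin at (370,250) and its lid, edge-on, along (325,190)-(418,202). The jar is at (428,223), tweezers (373,288), dish (326,275) and green disc (373,170).
Things that could be mistaken for the case are the tray at (190,218), the box at (208,85) and the device at (80,85). I choose the one with carriers, clip and standing lid, at (360,217), and check it in a crop.

```bash
python3 - <<'E'
from h import *
a=np.load("top.npz")["a"][170:310,300:450];b=np.load("side.npz")["a"][220:390,210:370]
g=lambda x:cv2.resize(np.clip(x[...,::-1]*1.4,0,255).astype(np.uint8),None,fx=4,fy=4,interpolation=cv2.INTER_CUBIC)
A=g(a)[:,:];B=g(b)
A=cv2.resize(A,(450,420));B=cv2.resize(B,(340,361));B=cv2.copyMakeBorder(B,0,59,0,0,cv2.BORDER_CONSTANT)
cv2.imwrite("pics/crop1.png",np.hstack([A,B]))
for n,u0,v0,u1,v1 in(("top",300,170,450,310),):
    d=np.load(n+".npz")["d"];P=cloud(n,d)
    for v in range(184,300,6):print(v,' '.join(f"{P[v,u,2]:4.0f}" for u in range(312,440,6)))
    for u,v in((370,250),(428,223),(326,275),(373,288)):print(u,v,P[v,u])
E
```

```text
184    0    3   -3   -1   -1    1    0    3    1    2   -0    1   -1    0   -2    1   -3   -2    2    1   -4    2
190    1    3   24   46   51  162  162  165   49   -0   -2   -0    3   -2   -0   -3    1    2    1    1   -1    1
196   -3   -1   51    4    4    8   22   35   44  166  177  162  162   64   -0   -2    2   -0   -3    4    2    2
202    1   -2   49    4    5    6    5   28    6    6    8   10   28   36   47  162  165  162  164   -2   -0   -2
208   -0    1    6    6   16    5    5   31    5    2    5    1    4    5    4   36   -2    2    1    1    3    1
214    0   -0    6   17   14   17    6    2    5    2    5    5    8    5    5   44    2   -0   47   77   76   77
220   -1    2    4    4   16    6    4    5    4    3    9   17   15    5    7   47    0   36   70   76   76   80
226   -1   25    5    6    5   -1    7    5    3    5   19   19   16    4    4   52    0   34   62   77   74   73
232   -2   52    6    7    7    3    6    7    6    4    8   14    5    4   10   48   -2   15   42   51   51    2
238    0  985   -3   40   41   43   52   50    3    5    6    3    6    5 
[... 693 characters left out ...]
    3   -2   -0   -2   -0    0
280   -1   15   13   10    0    1   -0    4    3   -1    2   -1    0   -2    5   -0    2   -1   -0    1    3   -2
286    3   -2   13    0    2    0   -3   -1   -0    4    5    3   -1    1   -0   -1   -0    0   -0   -0    1    0
292   -0   -0   -0    1    3    0    1    0   -0    1   -2    7    8   -1    3    3   -0    0   -2    1    2   -2
298    1    3    2   -4   -1    2   -1    1   -1    0   -2   -2   -1    3    3   -1    0   -1    1    0    3   -0
370 250 [ 450.37549394 -227.94751337   84.82371711]
428 223 [ 513.54044041 -370.95575357   71.45336106]
326 275 [ 396.54253538 -135.1443178    14.39631956]
373 288 [ 3.64584478e+02 -2.51152791e+02 -2.12096064e-01]
```

View pics/crop1.png

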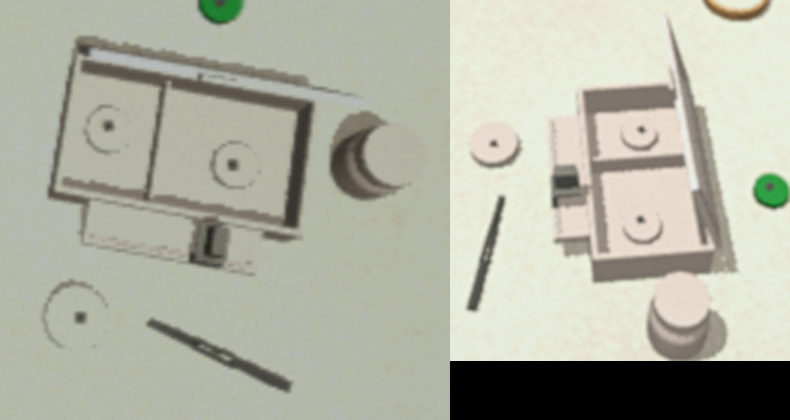

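The crop confirms the case: open tray with two carriers, ledge in front, grey fin at top pixel (370,250), lid about upright. Next I fit the pose from depth points.

```bash
python3 - <<'E'
from h import *
pts=[]
for n in("top","side"):
    P=cloud(n,np.load(n+".npz")["d"]).reshape(-1,3)
    near=(abs(P[:,0]-500)<140)&(abs(P[:,1]+215)<125)
    def box(lo,hi):
        m=near&(P[:,2]>lo)&(P[:,2]<hi);return P[m]
    L=box(90,180);L=L[L[:,0]>500]
    f=box(78,96);f=f[(f[:,0]<480)]
    r=box(48,54);r=r[(abs(r[:,1]+215)<115)]
    l=box(36,44)
    l=l[l[:,0]<480]
    print(n,len(L),"fin",np.median(f,0),f.min(0),f.max(0),len(f))
    for X,nm in((r,"rim"),(l,"ledge")):
        if len(X)>10:
            R=cv2.minAreaRect(X[:,:2].astype(np.float32));print(nm,len(X),R)
    c=L.mean(0);w=np.linalg.svd(L-c)[2];print("lid c",c,"normal",w[2], "zmax",L[:,2].max())
    T=L[L[:,2]>158];print("top edge",len(T),T.mean(0),T.min(0),T.max(0),np.polyfit(T[:,1],T[:,0],1))
E
```

```text
top 347 fin [ 449.79488318 -232.79217816   89.36915365] [ 438.62042808 -241.06529117   79.38549947] [ 461.41231781 -226.44493516   93.8368733 ] 61
rim 420 ((518.154541015625, -220.0660400390625), (200.35337829589844, 158.4225311279297), 79.18927764892578)
ledge 698 ((453.25921630859375, -224.0370635986328), (51.54943084716797, 171.013671875), 0.2524127960205078)
lid c [ 560.70078732 -225.39440123  161.05313504] normal [ 0.92709183 -0.17657792  0.33063722] zmax 179.9265182337288
top edge 324 [ 559.49065134 -227.209491    163.48935714] [ 538.75507261 -325.59546424  158.10770256] [ 581.29673284 -130.08182308  179.92651823] [1.91912454e-01 6.03094982e+02]
side 654 fin [ 449.29956896 -234.48203818   90.84176249] [ 438.71096562 -239.6216397    78.02471249] [ 459.73314083 -224.53977866   94.31140395] 95
rim 500 ((518.343505859375, -217.08587646484375), (202.7005157470703, 158.16168212890625), 78.34613037109375)
ledge 656 ((453.3624572753906, -222.75192260742188), (178.36785888671875, 52.27370834350586), 89.62950134277344)
lid c [ 562.68482814 -242.99698794  144.81494553] normal [ 0.93310164 -0.18454939  0.3086468 ] zmax 179.92540045517583
top edge 346 [ 557.462023   -235.00688879  164.76846604] [ 537.51894614 -323.99399984  158.04370483] [ 582.15571914 -127.14679646  179.92540046] [1.90257479e-01 6.02173841e+02]
```

```bash
python3 -m crank '[[-5,-4.8,0,-0.02,0],[-10,-9.5,0,-0.04,0],[-15,-14.3,0,-0.06,0],[-20,-19,0,-0.08,0],[-25,-24,0,-0.1,0],[-30,-28.6,0,-0.13,0],[-35,-33.4,0,-0.13,0],[-40,-38.2,0,-0.13,0],[-45,-43,0,-0.13,0],[-50,-47.8,0,-0.13,0],[-55,-52.6,0,-0.13,0],[-60,-57.3,0,-0.13,0],[-60,-57.3,0,-0.13,0],[-60,-57.3,0,-0.13,0],[-62,-60,0,-0.13,0],[-64,-61.5,0,-0.13,0],[-65.5,-62.6,0,-0.13,0],[-65.5,-62.6,0,-0.13,0],[-65.5,-62.6,0,-0.13,0],[-65.5,-62.6,0,-0.13,0]]' 20
```

```text
time: 2.1
tool_pos: [613.0, -232.4, 251.5]
tcp_rot: [180.0, -0.2, 168.9]
ft_force: [-0.1, -0.6, -0.1]
finger_gap: 0.0
grip_force: 0.0
```

```bash
python3 -m crank '[[0,0,3,0,0],[0,0,6,0,0],[0,0,8,0,0],[0,0,8.3,0,0],[0.8,0,8.3,0,0],[1.6,0,8.3,0,0],[2.2,0,8.3,0,0],[2.5,0,8.3,0,0],[2.5,0,8.3,0,0],[2.5,0,8.3,0,0]]' 20
python3 - <<'E'
from h import *
a,d=snapshot("side");u,v=map(int,proj("side",(565,-230,150)));print(u,v)
c=cv2.resize(a[v-75:v+75,u-100:u+100],(800,600),interpolation=cv2.INTER_CUBIC);cv2.imwrite("pics/s1.png",c[...,::-1])
E
```

```text
time: 3.1
tool_pos: [589.0, -226.6, 170.9]
tcp_rot: [-180.0, 0.1, 169.1]
ft_force: [0.3, 0.2, -0.0]
finger_gap: 0.1
grip_force: 0.0
319 269
```

View pics/s1.png

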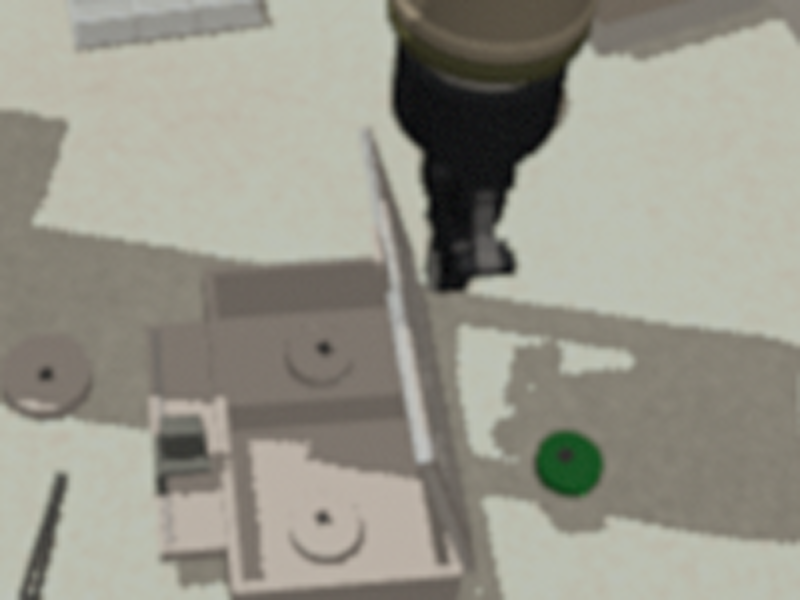

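The fingertips, at crop pixel (450,285), hang just behind the upright lid near its mid-length, with nothing else near. I push slowly along the arc.

```bash
python3 -m crank '[[0.3,0,0.05,0,0],[0.6,0,0.1,0,0],[0.86,0,0.17,0,0],[1.1,0,0.24,0,0],[1.35,0,0.3,0,0],[1.6,0,0.36,0,0],[1.85,0,0.44,0,0],[2.1,0,0.52,0,0],[2.35,0,0.61,0,0],[2.6,0,0.7,0,0],[2.85,0,0.8,0,0],[3.1,0,0.92,0,0],[3.28,0,1.01,0,0]]' 20
```

```text
time: 4.45
tool_pos: [556.4, -220.2, 160.1]
tcp_rot: [180.0, -0.0, 169.1]
ft_force: [0.1, 0.2, 0.7]
finger_gap: -0.2
grip_force: 0.4
```

```bash
python3 -m crank '[[0.28,0,0.15,0,0],[0.56,0,0.31,0,0],[0.84,0,0.48,0,0],[1.11,0,0.65,0,0],[1.37,0,0.84,0,0],[1.63,0,1.04,0,0],[1.88,0,1.24,0,0],[2.13,0,1.44,0,0],[2.36,0,1.66,0,0],[2.59,0,1.88,0,0],[2.81,0,2.1,0,0],[3.02,0,2.34,0,0],[3.23,0,2.6,0,0],[3.43,0,2.85,0,0],[3.63,0,3.1,0,0],[3.81,0,3.37,0,0]]' 20
python3 - <<'E'
from h import *
a,d=snapshot("side");u,v=map(int,proj("side",(520,-220,90)));print(u,v)
c=cv2.resize(a[v-75:v+75,u-100:u+100],(800,600),interpolation=cv2.INTER_CUBIC);cv2.imwrite("pics/s2.png",c[...,::-1])
E
```

```text
time: 6.05
tool_pos: [519.0, -213.0, 126.3]
tcp_rot: [180.0, -0.0, 169.1]
ft_force: [-0.0, 0.9, 0.6]
finger_gap: -0.6
grip_force: 0.3
295 287
```

View pics/s2.png

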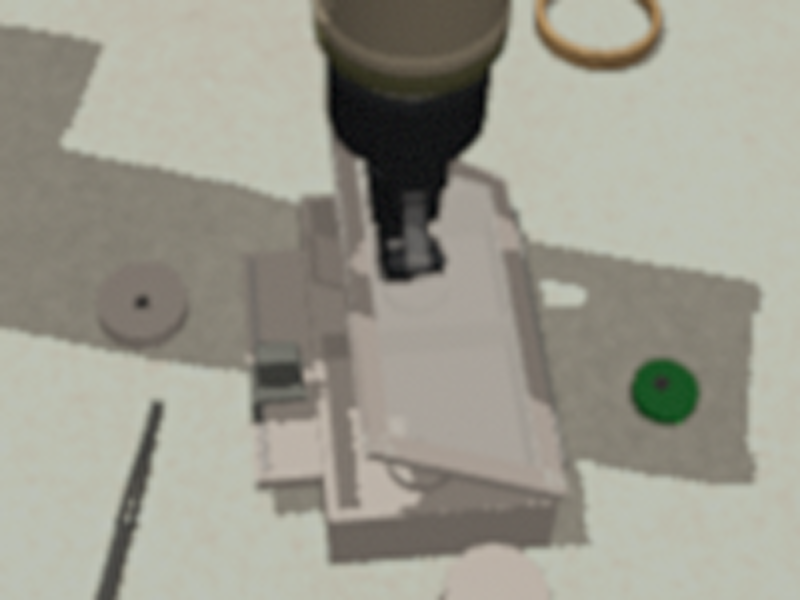

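The lid is half down, its edge under the fingertips at (410,270), and the case has stayed put. I continue.

```bash
python3 -m crank '[[0.18,0,0.3,0,0],[0.35,0,0.6,0,0],[0.51,0,0.9,0,0],[0.67,0,1.2,0,0],[0.82,0,1.5,0,0],[0.94,0,1.8,0,0],[1.05,0,2.1,0,0],[1.15,0,2.4,0,0],[1.24,0,2.7,0,0],[1.32,0,3,0,0],[1.4,0,3.3,0,0],[1.45,0,3.6,0,0],[1.5,0,3.9,0,0],[1.55,0,4.2,0,0],[1.6,0,4.5,0,0],[1.6,0,4.6,0,0]]' 20
```

```text
time: 7.7
tool_pos: [503.3, -209.9, 80.1]
tcp_rot: [180.0, -0.0, 169.1]
ft_force: [-0.2, 0.2, 0.4]
finger_gap: 0.2
grip_force: 0.2
```

```bash
python3 -m crank '[[0,0,0.05,0,0],[0,0,0.1,0,0],[0,0,0.15,0,0],[0,0,0.2,0,0],[0,0,0.2,0,0]]' 20
```

```text
time: 8.2
tool_pos: [503.6, -210.0, 78.6]
tcp_rot: [-180.0, 0.0, 169.1]
ft_force: [0.2, 0.2, 1.2]
finger_gap: -0.2
grip_force: 0.3
```

```bash
python3 -m crank '[[0,0,0.05,0,0],[0,0,0.1,0,0],[0,0,0.1,0,0]]' 20
```

```text
time: 8.5
tool_pos: [503.6, -210.0, 78.4]
tcp_rot: [-180.0, 0.0, 169.1]
ft_force: [-3.7, 3.0, 9.1]
finger_gap: 0.1
grip_force: 4.6
```

```bash
python3 -m crank '[[0,0,0.05,0,0],[0,0,0.1,0,0],[0,0,0.1,0,0]]' 20
```

```text
time: 8.8
tool_pos: [503.7, -210.1, 78.3]
tcp_rot: [-180.0, 0.0, 169.1]
ft_force: [-8.4, 3.4, 16.9]
finger_gap: 0.1
grip_force: 8.6
```

Seated firmly. I retract and look again.

```bash
python3 -m crank '[[0,0,-0.3,0,0],[0,0,-1,0,0],[0,0,-4,0,0],[0,0,-8,0,0],[0,-4,-10,0,0],[2,-8,-10,0,0],[6,-10,-10,0,0],[10,-12,-10,0,0],[14,-13,-10,0,0],[14,-13,-10,0,0]]' 20
python3 - <<'E'
from h import *
ex=np.array([.982,-.188]);ey=np.array([.188,.982])
for n in("top","side"):
    a,d=snapshot(n);P=cloud(n,d).reshape(-1,3)
    f=P[(abs(P[:,0]-450)<25)&(abs(P[:,1]+233)<25)&(P[:,2]>76)&(P[:,2]<97)]
    t=P[(P[:,2]>86)&(P[:,2]<95)&(abs(P[:,0]-450)<25)&(abs(P[:,1]+233)<25)]
    print(n,"fin",np.median(t,0),t.min(0),t.max(0),len(t))
    q=P[:,:2]-[531.8,-215.6];sx,sy=q@ex,q@ey
    for lo,hi in((-55,-40),(-20,0),(30,50)):
        m=(sx>lo)&(sx<hi)&(abs(sy)<90)&(P[:,2]>20)&(P[:,2]<75);z=P[m,2];print(lo,np.median(z),np.percentile(z,[10,90]))
    m=(sx>-72)&(sx<-60)&(abs(sy-8)<10)&(P[:,2]<75);print("tongue",np.median(P[m,2]))
    if n=="top":
        c=cv2.resize(a[160:310,290:490],(800,600),interpolation=cv2.INTER_CUBIC);cv2.imwrite("pics/t2.png",c[...,::-1])
E
```

```text
time: 9.8
tool_pos: [337.4, -311.1, 175.8]
tcp_rot: [180.0, -0.1, 168.9]
ft_force: [-0.7, -0.2, -0.3]
finger_gap: 0.5
grip_force: 0.0
top fin [ 449.83167011 -233.11933916   89.84657887] [ 440.78398051 -240.3610731    87.01000204] [ 461.36391463 -226.0923309    93.01918195] 50
-55 57.1287954622302 [55.05882869 59.37189131]
-20 56.45986855536168 [54.57508919 58.56883059]
30 56.6631455628606 [54.69367114 59.00929016]
tongue 52.86186417357041
side fin [ 449.76982507 -232.94330511   91.49043555] [ 438.81951663 -239.39441208   86.8444684 ] [ 459.69862222 -223.87734183   94.03371631] 69
-55 59.375885203818 [57.43796418 61.18701302]
-20 58.84814721857421 [57.01813343 60.73534753]
30 59.08129225582492 [57.29914111 60.94758644]
tongue 55.323635371544725
```

View pics/t2.png

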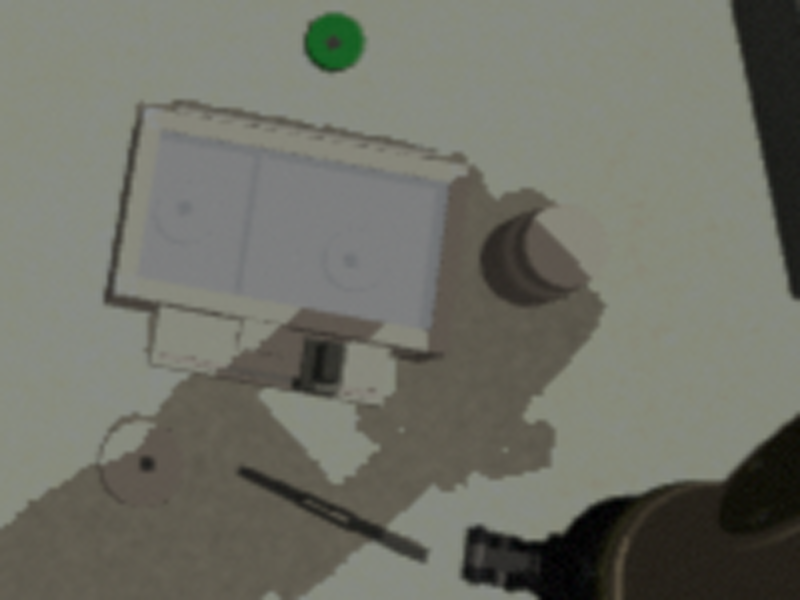

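The lid is shut flat: depth gives its border at about 57 mm, and the tongue at crop (240,345) lies over the ledge. The fin, at (320,365), is still at its start position. Next I go to the -y side of the fin.

```bash
python3 -m crank '[[-3,2,0,0,0],[-6,4,0,0,0],[-8.5,6,0,0,0],[-9.5,6.7,0,0,0],[-9.5,6.7,0,0,0],[-9.5,6.7,3,0,0],[-9.5,6.7,6,0,0],[-9.5,6.7,8,0,0],[-9.5,6.7,8.3,0,0],[-9.5,6.7,8.3,0,0]]' 20
```

```text
time: 10.9
tool_pos: [446.7, -263.4, 93.3]
tcp_rot: [180.0, -0.1, 169.0]
ft_force: [-0.1, 0.6, 0.5]
finger_gap: 0.2
grip_force: 0.0
```

```bash
python3 -m crank '[[0.25,0.4,0,0,0],[0.25,0.7,0,0,0],[0.25,1,0,0,0],[0.25,1.25,0,0,0],[0.25,1.5,0,0,0],[0.25,1.75,0,0,0],[0.25,2,0,0,0],[0.25,2.25,0,0,0],[0.25,2.5,0,0,0],[0.25,2.75,0,0,0],[0.25,3,0,0,0],[0.25,3.25,0,0,0],[0.25,3.5,0,0,0],[0.25,3.75,0,0,0],[0.25,4,0,0,0],[0.25,4.2,0,0,0],[0.25,4.3,0,0,0],[0.25,4.3,0,0,0]]' 20
python3 - <<'E'
from h import *
for n in("top","side"):
    a,d=snapshot(n);P=cloud(n,d).reshape(-1,3)
    t=P[(P[:,2]>86)&(P[:,2]<95)&(abs(P[:,0]-456)<20)&(abs(P[:,1]+200)<25)];print(n,len(t),t.min(0),t.max(0))
E
```

```text
time: 12.7
tool_pos: [453.0, -220.6, 93.5]
tcp_rot: [-180.0, -0.0, 169.1]
ft_force: [-1.2, -2.8, 1.4]
finger_gap: 0.4
grip_force: 1.3Traceback (most recent call last):
  File "<stdin>", line 4, in <module>
    return umr_minimum(a, axis, None, out, keepdims, initial, where)
ValueError: zero-size array to reduction operation minimum which has no identity
```

```bash
python3 -m crank '[[0,0.05,0,0,0],[0,0.1,0,0,0],[0,0.1,0,0,0]]' 20
```

```text
time: 13.05
tool_pos: [453.2, -219.7, 93.5]
tcp_rot: [-180.0, -0.0, 169.1]
ft_force: [-1.6, -2.9, 0.9]
finger_gap: 0.0
grip_force: 1.7
```

```bash
python3 -m crank '[[0,0.05,0,0,0],[0,0.1,0,0,0],[0,0.1,0,0,0]]' 20
```

```text
time: 13.35
tool_pos: [453.4, -218.6, 93.5]
tcp_rot: [180.0, -0.0, 169.1]
ft_force: [-1.5, -3.1, -0.2]
finger_gap: 0.0
grip_force: 1.6
```

The 3 N is ambiguous: it could be the clip, or the case sliding. I back off and look.

```bash
python3 -m crank '[[0,-0.5,0,0,0],[0,-2,0,0,0],[0,-3,-5,0,0],[2,-6,-8,0,0],[6,-9,-8,0,0],[10,-11,-8,0,0],[11,-12,-8,0,0],[11,-12,-8,0,0]]' 20
cat > m.py <<'E'
from h import *
import sys
ex=np.array([.982,-.188]);ey=np.array([.188,.982])
for n in("top","side"):
    a,d=snapshot(n);P=cloud(n,d).reshape(-1,3);o=np.load(n+".npz");P0=cloud(n,o["d"]).reshape(-1,3)
    def ab(P,lo,hi):
        q=P[:,:2]-[531.8,-215.6];s=np.stack([q@ex,q@ey],1);m=(P[:,2]>lo)&(P[:,2]<hi);return s[m]
    t=ab(P,84,95);t=t[(abs(t[:,0]+77)<20)&(abs(t[:,1])<60)];print(n,"fin",np.median(t,0),t.min(0),t.max(0),len(t))
    for k,Q in(("before",P0),("now",P)):
        l=ab(Q,30,45);l=l[(l[:,0]<-70)&(l[:,0]>-100)&(abs(l[:,1])<80)];print(k,"ledge y",np.percentile(l[:,1],[1,99]),"x",np.percentile(l[:,0],2))
    l=ab(P,52,62);l=l[(abs(l[:,0])<65)&(abs(l[:,1])<115)];print("lid y",np.percentile(l[:,1],[.5,99.5]),np.percentile(l[:,0],[.5,99.5]))
    np.savez(n+sys.argv[1]+".npz",a=a,d=d)
    c=cv2.resize(a[170:290,300:460] if n=="top" else a[230:350,220:380],(400,300),interpolation=cv2.INTER_CUBIC)
    b=c if n=="top" else np.hstack([b,c])
    if n=="top":b=c
cv2.imwrite(f"pics/m{sys.argv[1]}.png",b[...,::-1])
E
python3 m.py 3
```

```text
time: 14.15
tool_pos: [320.8, -317.2, 173.6]
tcp_rot: [-180.0, 0.0, 168.9]
ft_force: [0.7, -0.3, -0.1]
finger_gap: -0.3
grip_force: 0.0
top fin [-77.02440493   1.83604106] [-87.3634549   -4.74073032] [-65.56620403   7.46833031] 51
before ledge y [-75.89125771  62.95689267] x -91.5814733112681
now ledge y [-70.79203586  68.10048905] x -92.72360354362011
lid y [-103.85756443   94.74175251] [-58.87734813  62.58655756]
side fin [-76.88380503   0.52818013] [-87.25139841  -3.66879757] [-67.95492942   9.72846782] 68
before ledge y [-74.25284623  65.19383984] x -92.2685396036342
now ledge y [-69.21295771  69.39654793] x -93.41366876516285
lid y [-102.90018308   97.63579441] [-60.04994006  63.43888395]
```

View pics/m3.png

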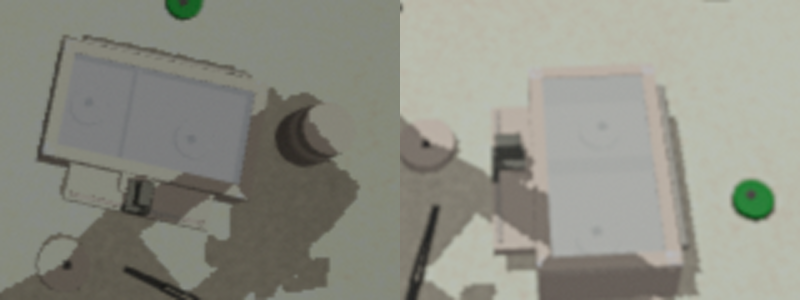

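The clip now stands at mid-ledge, at its end stop: fin at +3 mm relative to the ledge's middle in both views. But the ledge moved about 4.7 mm, so the case was dragged along at the end. I measure that shift and any turn exactly.

```bash
cat > n.py <<'E'
from h import *
import sys
ex=np.array([.982,-.188]);ey=np.array([.188,.982])
for n in("top","side"):
    for k in sys.argv[1:]:
        k=k.strip("_");P=cloud(n,np.load(n+k+".npz")["d"]).reshape(-1,3);q=P[:,:2]-[531.8,-215.6];s=np.stack([q@ex,q@ey],1)
        m=(P[:,2]>33)&(P[:,2]<46)&(s[:,0]<-76)&(s[:,0]>-105)&(abs(s[:,1])<85);l=s[m]
        e=[]
        for y in range(-60,60,6):
            b=l[(l[:,1]>=y)&(l[:,1]<y+6)]
            if len(b)>2:e.append((b[:,1].mean(),b[:,0].min()))
        e=np.array(e);p=np.polyfit(e[:,0],e[:,1],1);r=e[:,1]-np.polyval(p,e[:,0]);g=abs(r)<2.5;p=np.polyfit(e[g,0],e[g,1],1)
        out=[n,k,"slope deg %.2f x0 %.1f n%d"%(np.degrees(p[0]),p[1],g.sum()),"ledge mid %.1f"%np.mean(np.percentile(l[:,1],[1,99]))]
        for nm,lo,hi,xl,xh in(("rim+y/lid end",46,62,-45,45),):
            for xa in(-45,0):
                b=s[(P[:,2]>lo)&(P[:,2]<hi)&(s[:,0]>xa)&(s[:,0]<xa+45)&(abs(s[:,1])<118)];out.append("ends %.1f %.1f"%tuple(np.percentile(b[:,1],[.5,99.5])))
        F=s[(P[:,2]>70)&(P[:,2]<100)&(abs(s[:,0]+77)<20)&(abs(s[:,1])<60)]
        out.append("fin mid %s"%np.round((F.min(0)+F.max(0))/2,1))
        print(*out)
        B=s[(P[:,2]>50)&(P[:,2]<62)&(abs(s[:,1])<85)&(s[:,0]>-50)&(s[:,0]<80)]
        if k:
            R=cv2.minAreaRect(s[(P[:,2]>53)&(P[:,2]<62)&(abs(s[:,0])<66)&(abs(s[:,1])<112)].astype(np.float32));print("lid rect",R)
E
python3 n.py _ 3
```

```text
top  slope deg -0.19 x0 -91.2 n16 ledge mid -6.6 ends -106.8 93.2 ends -106.9 93.1 fin mid [-76.9 -33. ]
top 3 slope deg 2.26 x0 -91.2 n19 ledge mid -1.2 ends -103.0 95.9 ends -104.3 94.2 fin mid [-76.5   1.5]
lid rect ((-0.28978729248046875, -4.8804931640625), (200.65000915527344, 131.22947692871094), 87.64044952392578)
side  slope deg -0.44 x0 -91.6 n15 ledge mid -4.6 ends -105.2 97.4 ends -105.2 96.3 fin mid [-77.8 -31.1]
side 3 slope deg 1.64 x0 -91.6 n13 ledge mid 0.1 ends -101.7 98.1 ends -103.4 96.6 fin mid [-77.8   3. ]
lid rect ((-0.05519866943359375, -1.3292617797851562), (203.47740173339844, 129.6578826904297), 88.08924102783203)
```

The case turned about 2.2° and its front moved about 5 mm with the clip at its stop. The clip is fully across. I undo this with one gentle push back on the ledge's +y end, first going above that spot.

```bash
python3 -m crank '[[-2,4,0,0,0],[-4,8,0,0,0],[-6,12,0,0,0],[-8,16,0,0,0],[-10,20,0,0,0],[-11,23,0,0,0],[-11,23.6,0,0,0],[-11,23.6,0,0,0],[-11,23.6,3,0,0],[-11,23.6,6,0,0],[-11,23.6,9,0,0],[-11,23.6,11,0,0],[-11,23.6,12.5,0,0],[-11,23.6,13,0,0],[-11,23.6,13,0,0]]' 20
```

```text
time: 15.75
tool_pos: [474.6, -105.3, 42.9]
tcp_rot: [180.0, -0.1, 169.0]
ft_force: [0.3, 0.7, -0.0]
finger_gap: 0.2
grip_force: 0.0
```

```bash
python3 -m crank '[[0,-0.4,0,0,0],[0,-0.8,0,0,0],[0,-1.1,0,0,0],[0,-1.25,0,0,0],[0,-1.4,0,0,0],[0,-1.5,0,0,0],[0,-1.6,0,0,0],[0,-1.7,0,0,0],[0,-1.8,0,0,0],[0,-1.8,0,0,0]]' 20
```

```text
time: 16.75
tool_pos: [471.8, -121.8, 43.4]
tcp_rot: [179.9, -0.0, 169.1]
ft_force: [0.1, 4.8, 2.8]
finger_gap: 0.1
grip_force: 2.2
```

```bash
python3 -m crank '[[0,-0.08,0,0,0],[0,-0.15,0,0,0],[0,-0.15,0,0,0],[0,0.5,0,0,0],[0,2,0,0,0],[0,2.5,-4,0,0],[0,3,-8,0,0],[0,5,-12,0,0],[2,10,-14,0,0],[4,15,-14,0,0],[4,17,-14,0,0],[4,17,-14,0,0]]' 20; python3 m.py 4 >/dev/null; python3 n.py _ 4
```

```text
time: 17.95
tool_pos: [465.0, 55.5, 184.1]
tcp_rot: [179.9, 0.1, 169.3]
ft_force: [-0.1, 0.4, 0.1]
finger_gap: -0.0
grip_force: 0.0
top  slope deg -0.19 x0 -91.2 n16 ledge mid -6.6 ends -106.8 93.2 ends -106.9 93.1 fin mid [-76.9 -33. ]
top 4 slope deg 1.14 x0 -90.7 n17 ledge mid -4.6 ends -105.0 93.8 ends -106.0 92.9 fin mid [-76.5  -1.7]
lid rect ((-0.4560279846191406, -6.4501190185546875), (200.69375610351562, 130.69581604003906), 89.17313385009766)
side  slope deg -0.44 x0 -91.6 n15 ledge mid -4.6 ends -105.2 97.4 ends -105.2 96.3 fin mid [-77.8 -31.1]
side 4 slope deg 0.87 x0 -91.3 n14 ledge mid -3.3 ends -103.7 95.7 ends -104.4 95.1 fin mid [-77.    0.4]
lid rect ((0.09107589721679688, -3.7545013427734375), (203.66848754882812, 130.61859130859375), 89.1831283569336)
```

View pics/m4.png

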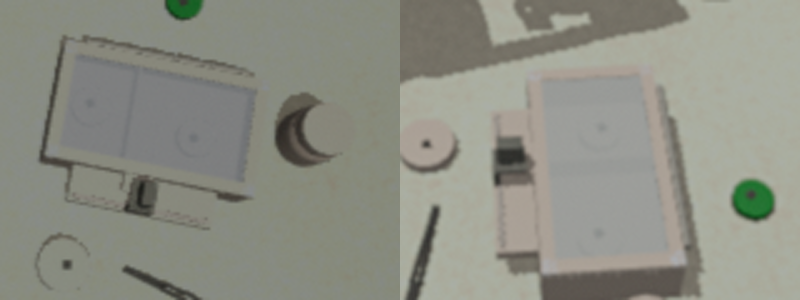

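The lid is flat. The clip at (145,195) covers the tongue, with the fin about 3 mm past the ledge's middle, which is its stop. The case is back to within about 2 mm and 1.5° of its start, and the jar, dish and tweezers look undisturbed.

```bash
python3 -c "
from bench import hand_in;print(hand_in())"
```

```text
the job is handed in; nothing more can be done
None
```

The lid is shut and the clip is fully across its tongue, in that order, and the job is handed in at about 18 s; the clip push moved the case about 5 mm at its front and turned it about 2°, and I pushed it back to within about 2 mm and 1.5° of its start.

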